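Shut, bolt and start the drying cubby

TASK

Start the glove-drying cubby. Push its door shut and bolt it: the bolt has to be lifted over the bump on the door's top edge before it will slide, must go fully home into its keeper and must be let down again behind the bump. Then, on its roof, press the large round key all the way down and let go, and after it the small round key, leave the bar-shaped key alone and do not disturb the other things standing about.

Things in the scene. Friction and masses are not known exactly. Their poses are not given: they have to be found in the camera images.
- cubby: Birch plywood box on the table, 170 deep (x) x 290 wide (y) x 150 mm high, fixed, at a new place and yaw each time. Origin: underside, near its middle. x points away from the door (which is on the -x side, towards the robot), y left seen from the robot, z up. Hinge line: vertical at x -95, y +128 mm. Three keys on its roof stand in a row along y at x +30 mm, 60 mm apart, in any order
- door (a joint): Door angle in rad: 0 = shut against a stop, grows as the free edge swings out towards the robot (clockwise seen from above); starts ajar. About 0.12 N m of friction holds it where it is left. Panel 18 mm thick, 210 mm wide, top edge 150 mm above the table
- door_hinge (a point): Point on the door's hinge line at the height of the roof (150 mm above the table); same axes as the cubby
- bolt (a joint): Travel of the bolt along the door, m: 0 = withdrawn, 0.045 = fully home, positive away from the hinge. Starts at 0 to 0.008. While it is down, a lug under the rod meets a bump (14 mm long, on the door's top edge) and stops it at about 0.010; home and down, the same bump keeps it beyond 0.034. Friction about 0.6 N
- bolt_lift (a joint): Height in m by which the bolt is lifted: 0 = down, at most 0.016. It must exceed 0.008 for the lug to pass the bump; it falls back by its weight (0.16 kg) when let go. Resting at about 0.008 means that it sits on top of the bump
- bolt_knob (a point): Centre of the bolt's round steel knob, upright above the door's edge: 26 mm diameter, 24 mm high, 212 mm above the table when down, 108 mm from the hinge line when withdrawn, 153 when home. Rod below: top at 177 mm. Guide loops on the door 60 and 200 mm from the hinge, tops at 205 mm: best gripped with one finger before and one behind the door. x square to the door, y along the rod to the hinge
- knob_home (a point): Where the knob's centre is when the door is shut, the bolt fully home and down; fixed to the cubby, same axes
- keeper (a point): Middle of the keeper on the jamb beside the door's free edge, 150 mm above the table, same axes as the cubby: two steel cheeks 43 mm long (y), 45 mm high, 4 mm thick, 18 mm apart, open at top and ends; the bolt's 10 mm nose slides in between them, lifted or down, only with the door shut
- key_large_top (a point): Middle of the top of the large round key (34 mm diameter, on a round black base of 50 mm) on the roof, 172 mm above the table.
- key_small_top (a point): Middle of the top of the small round key (18 mm diameter, on a round base of 34 mm), same height
- key_bar_top (a point): Middle of the top of the bar-shaped key (40 x 16 mm, on a rectangular base of 52 x 28 mm), same height; not to be pressed
- key_large (a joint): How far the large round key is pressed, m: 0 up, 0.006 fully down; it springs back. Fully down takes 5 N; it counts as pressed beyond 4 mm
- key_small (a joint): The same for the small round key
- key_bar (a joint): The same for the bar-shaped key
- wax_box: White plastic wax box with a round twist cap, 36 x 36 x 36 mm, loose on the cubby's roof near its right rear corner; bystander. Origin: centre of its underside
- headlamp: Black headlamp with strap, 40 x 62 x 40 mm, loose on the table; bystander. Origin: underside of the lamp
- boot_brush: Wooden boot brush, 255 mm long, 36 mm high, loose on the table; bystander. Origin: underside, x along its length
- cup: Green ceramic cup, 80 mm across, 85 mm high, loose on the table; bystander. Origin: underside
- flask: Steel flask, 68 mm across, 170 mm high, loose on the table; bystander. Origin: underside
- scraper: Clear plastic wax scraper, 60 x 140 x 6 mm, lying on the table; bystander. Origin: underside

How it is judged (in metres and radians):
On the way, in this order (a step that is already met when the one before it is completed fails the run):
1. the door is pushed shut (within 0.04 rad) (value of joint door below 0.04 rad), for 0.1 s.
2. the bolt is home in its keeper (33 mm or more of 45) and let down behind the bump, door shut (value of joint door below 0.04 rad and value of joint bolt above 0.033 m and value of joint bolt_lift below 0.004 m), for 0.2 s.
3. the large round key is pressed (beyond 4 mm), the small one up, the door bolted (all of step 2 and value of joint key_large above 0.004 m and value of joint key_small below 0.002 m), for 0.02 s.
4. then the small round key is pressed (beyond 4 mm), the large one up again, the door bolted (all of step 2 and value of joint key_small above 0.004 m and value of joint key_large below 0.002 m), for 0.02 s.
At the end, for the whole second after the job is handed in: The door is shut (under 0.04 rad), the bolt is home (33 mm or more) and down behind the bump (lifted less than 4 mm) and at rest, all three keys have sprung up again (under 2 mm), and the wax box is at rest (all of step 2 and value of joint each of key_large, key_small, key_bar below 0.002 m and velocity of joint bolt below 0.01 m/s and linear speed of wax_box below 0.02 m/s); the robot touches nothing.
It fails at once if the bar-shaped key is pressed (beyond 3 mm) (value of joint key_bar above 0.003 m).
It fails at once if a round key is pressed (beyond 4 mm) before the bolt is home (value of joint any of key_large, key_small above 0.004 m and value of joint bolt below 0.033 m).
It fails at once if one of the loose bystanders is moved by more than 25 mm (distance of any of wax_box, headlamp, boot_brush, cup, flask, scraper from where it was at the start of the episode above 0.025 m).
It also fails if it takes over 43 s, if anything falls off the work surface, if the arm or the gripper's body presses on something with over 40 N, if the wrist force passes 120 N, or if a joint passes its speed limit or range.

ROBOT

A 6-joint arm with a two-finger parallel gripper is mounted at the origin on the work surface. World frame = base frame: x ahead of the robot, y to its left, z up, the work surface at z = 0. Lengths are in mm, angles in degrees, forces in N, time in s.
With the tool pointing down it reaches from about 300 to 850 mm from the base axis. Payload 4.2 kg.
Tool frame: the origin (TCP) lies on the centre line of the jaws, within the pads' length; the fingertips stand 14 mm ahead of it and the grasp point (between the pads) lies 5 mm behind it; z points along the fingers, y is the direction in which the jaws open and shut (so a half turn about z gives the same grasp; the last joint's range is limited). The gripper opens to 91 mm and grips with 3 to 60 N. Pads are 32 mm wide; open, the fingers measure 118 mm over their backs; the gripper's body (76 mm by 178 mm) begins 60 mm behind the grasp point.
Start: joints at [-69.271, 18.312, 89.639, -0, 72.044, -1.146], TCP at [214.245, -533.614, 198.276] pointing down, gripper open.
Joint ranges: [-177.97, 177.97], [-48.28, 115.42], [12.27, 149.76], [-77.06, 257.06], [2.81, 150.46], [-146.56, 146.56]. Speed limits (degrees/s): [147.25, 147.25, 180, 180, 180, 180].

INTERFACE

Orientations are given as [roll, pitch, yaw] about the fixed x, y, z axes, in that order (R = Rz(yaw) Ry(pitch) Rx(roll)).
In Python, from workcell import env gives the robot as it stands.
- The arm moves only by the tool play_rows, never from a script. Its argument "increments" is a list of rows, each a list of 5 numbers: the shift along the world's x, y, z in mm, then the turn about the world's z in degrees, then the closure, from 0 (fully open) to 1 (shut). In form: [[x, y, z, yaw, fingers], ...]. A call has 1 to 20 rows; each row shifts and turns the commanded pose from where the row before left it; what a row does not reach is not made up. A row lasts 1/8 s, in which the tool goes at most 62.5 mm and 10.7 degrees, less where a joint would pass 70% of its speed; a pose out of reach is approached as far as the arm can. A call is refused whole if a number of a shift passes 62.5 or a number of a turn 10.7, either way. A call with a gripper value outside its range is refused whole. The fingers move at their own pace and stop on an object; "newtons" is the grip in N (left out, the last holds). Time passes only in rows, so rows that do not move let the fingers close. It gives the time, the measured TCP pose, the force and the opening at its end, in the units of the state.
- env.state(): the state, without advancing time (a new reading comes with each control period).
- env.grab_frame(name): name is "scene" or "side" or "wrist"; returns the picture (400x640x3 uint8, red, green, blue); there is no depth.
- env.calibration(name): a dict with "fx", "fy", "cx", "cy" (pixels), "dist_coeffs" ([k1, k2, p1, p2, k3] as OpenCV has them; the pictures are not rectified), "R" (3x3) and "t" (3): a world point X has camera coordinates R X + t; the wrist camera has in their place "hand_eye" (4x4, takes a point from camera to tool coordinates, whose origin is the TCP and whose axes are the flange's). Camera axes: x right, y down, z forward; pixel columns grow to the right and rows downward; lengths in mm; the calibration is good to about 2 mm. A picture is of the moment at which its call begins: read the wrist's pose just before it. calibration takes no time and is no camera call.
- env.job_done(): hands the job in, once; it reports no verdict.
The state is a dict: "time_s": time; "qpos": joint angles; "qvel": joint speeds; "effort": joint torques, N m; "ee_pos": TCP position; "ee_rot": TCP orientation; "force": force on the tool from outside, world axes, zero at the start; "torque": the same for the moment, N m; "gripper_width": finger opening in mm.
Only numpy, scipy, OpenCV 4.12 (cv2) and the standard library are available. Lean on these libraries where they do the work, as an engineer would, in place of code of your own. Each camera call takes 0.05 s, during which the arm holds its last target.

## Working session

There is one attempt and no reset: what is moved stays moved. The work goes in short steps, Python scripts to look and compute and a tool call to move; the robot and the scene stay as the last step left them, time stands still between calls to the robot, and variables do not carry over. Pictures are saved under pics/ and viewed, and the job is handed in when it is done.

Besides the shell and the picture viewer there is one more tool, called in YAML: its name, and indented under it one key for each argument. play_rows: Moves the arm, as the interface text tells. Its arguments: {"type":"object","properties":{"increments":{"type":"array"},"newtons":{"type":"number"}},"required":["increments"]}

```bash
ls; mkdir -p pics; python3 - <<'E'
from workcell import env
import cv2
print(env.state())
for n in ("scene","side","wrist"):
    im=env.grab_frame(n); cv2.imwrite(f"pics/{n}0.png",im[:,:,::-1])
    print(n,env.calibration(n))
E
```

```text
pics
{'time_s': 0.0, 'qpos': array([-6.92680106e+01,  1.83521092e+01,  8.97051999e+01, -8.01701153e-05,
        7.20427760e+01, -1.14547770e+00]), 'qvel': array([ 0.04199048, -0.02293197,  0.0109876 , -0.02815936,  0.16128424,
        0.10952554]), 'effort': array([-3.34399056e-04, -4.12458515e+01, -2.31975031e+01,  7.28077255e-02,
        4.56400705e-02, -1.36352282e-04]), 'ee_pos': array([ 214.07955037, -533.10505292,  197.42377397]), 'ee_rot': array([-1.79899933e+02, -1.92459583e-03,  2.18774902e+01]), 'force': array([0.22939194, 0.27386083, 0.42317287]), 'torque': array([ 0.02884145, -0.04641465,  0.0678443 ]), 'gripper_width': 91.01443813226261}
scene {'fx': 384.19767631859014, 'fy': 384.19767631859014, 'cx': 323.71796519091595, 'cy': 201.3583597974585, 'dist_coeffs': array([-0.03610242,  0.        ,  0.        ,  0.        ,  0.        ]), 'R': array([[-0.22613996,  0.97409355, -0.00157328],
       [ 0.85506814,  0.19773353, -0.4793328 ],
       [-0.4666039 , -0.10974156, -0.87763181]]), 't': array([  93.10751095, -369.59449679, 1398.69282231])}
side {'fx': 493.9480753948214, '
[... 221 characters left out ...]
   [-0.07267756, -0.68763043, -0.72241426],
       [ 0.0585178 ,  0.72014195, -0.69135464]]), 't': array([-508.00521511,  147.89317911, 1808.2738866 ])}
wrist {'fx': 316.00499649094877, 'fy': 316.00499649094877, 'cx': 327.4978199779284, 'cy': 208.40611766230975, 'dist_coeffs': array([-0.0502561,  0.       ,  0.       ,  0.       ,  0.       ]), 'hand_eye': array([[-5.97055589e-04, -9.57675141e-01, -2.87850599e-01,
         8.30170757e+01],
       [ 9.99999695e-01, -7.16930067e-04,  3.11031825e-04,
        -4.88948769e-01],
       [-5.04236196e-04, -2.87850325e-01,  9.57675277e-01,
        -1.86386340e+02],
       [ 0.00000000e+00,  0.00000000e+00,  0.00000000e+00,
         1.00000000e+00]])}
```

View pics/scene0.png

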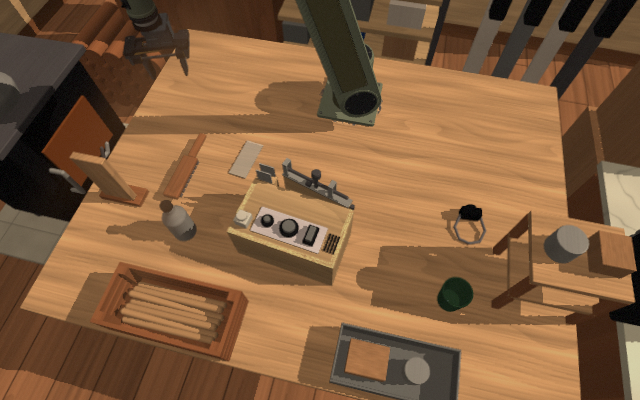

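View pics/side0.png

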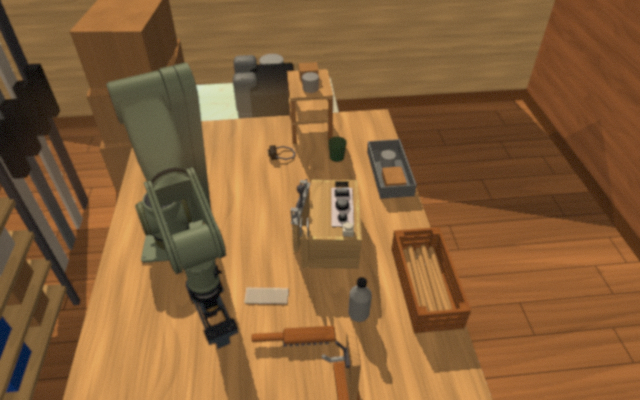

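View pics/wrist0.png

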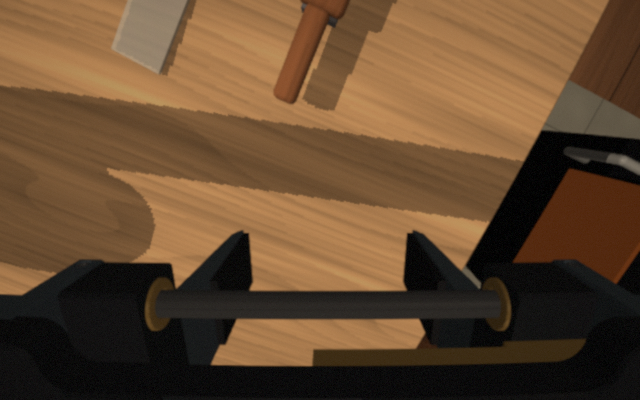

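```bash
python3 - <<'E'
import cv2
a=cv2.imread("pics/scene0.png")[140:290,210:370]; b=cv2.imread("pics/side0.png")[160:280,270:380]
cv2.imwrite("pics/sc_crop0.png",cv2.resize(a,None,fx=5,fy=5,interpolation=cv2.INTER_CUBIC)[:600*2])
a=cv2.resize(a,None,fx=4,fy=4,interpolation=cv2.INTER_CUBIC); cv2.imwrite("pics/sc_crop0.png",a)
cv2.imwrite("pics/si_crop0.png",cv2.resize(b,None,fx=5,fy=5,interpolation=cv2.INTER_CUBIC))
E
```

```text
(no output)
```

View pics/sc_crop0.png

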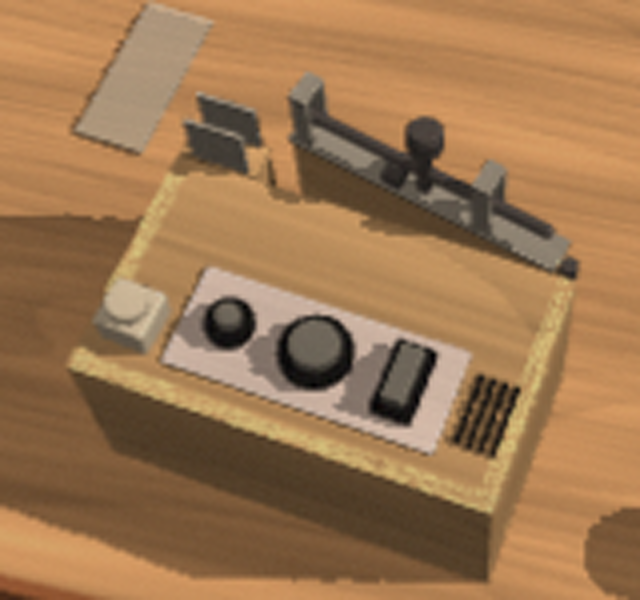

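View pics/si_crop0.png

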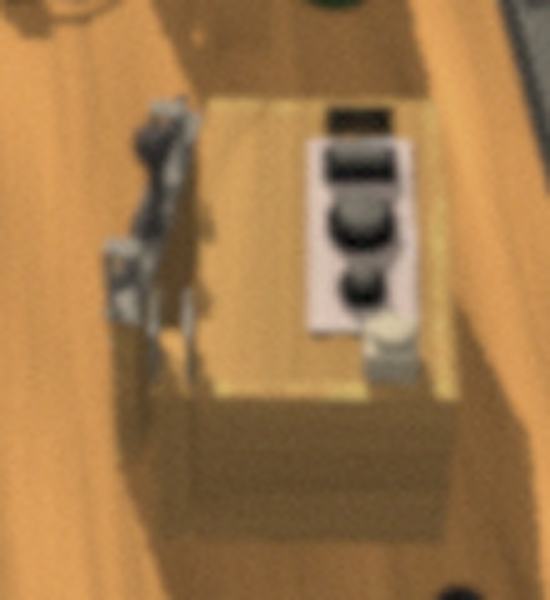

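```bash
cat > h.py <<'E'
from workcell import env
import numpy as np, cv2
from scipy.spatial.transform import Rotation as Rn
def cam(n,st=None):
    c=env.calibration(n)
    K=np.array([[c['fx'],0,c['cx']],[0,c['fy'],c['cy']],[0,0,1]])
    if n=='wrist':
        T=np.eye(4); T[:3,:3]=Rn.from_euler('xyz',st['ee_rot'],degrees=True).as_matrix(); T[:3,3]=st['ee_pos']
        M=np.linalg.inv(T@np.array(c['hand_eye'])); R,t=M[:3,:3],M[:3,3]
    else: R,t=np.array(c['R']),np.array(c['t'])
    return K,np.array(c['dist_coeffs']),R,t
def ray(C,p):
    K,d,R,t=C
    q=cv2.undistortPoints(np.array([[p]],float),K,d)[0,0]
    return -R.T@t, R.T@np.array([q[0],q[1],1])/np.linalg.norm([q[0],q[1],1])
def atz(C,p,z):
    o,v=ray(C,p); return o+v*(z-o[2])/v[2]
def tri(*cp):
    A=np.zeros((3,3));b=np.zeros(3);L=[]
    for C,p in cp:
        o,v=ray(C,p);P=np.eye(3)-np.outer(v,v);A+=P;b+=P@o;L.append((o,v))
    X=np.linalg.solve(A,b)
    return X,[round(float(np.linalg.norm((np.eye(3)-np.outer(v,v))@(X-o))),1) for o,v in L]
def proj(C,X):
    K,d,R,t=C
    return cv2.projectPoints(np.array(X,float).reshape(-1,1,3),cv2.Rodrigues(R)[0],t,K,d)[0][:,0]
E
python3 - <<'E'
from h import *
S=cam('scene');D=cam('side')
np.set_printoptions(precision=1,suppress=True)
for n,a,b in [("L",(315,343),(362,218)),("S",(228,316),(362,280)),("B",(405,370),(360,158)),("knobtop",(425,133),(155,140))]:
    print(n,*tri((S,(210+a[0]/4,140+a[1]/4)),(D,(270+b[0]/5,160+b[1]/5))))
E
```

```text
L [610.3 -47.6 161.9] [4.1, 4.1]
S [ 603.2 -106.9  161.5] [2.9, 2.9]
B [616.6  12.5 162.4] [4.8, 4.8]
knobtop [472.2  -8.  212.6] [4.2, 4.2]
```

play_rows:
  increments:
    - [25, 41, 12, 4.7, 0]
    - [25, 41, 12, 4.7, 0]
    - [25, 41, 12, 4.7, 0]
    - [25, 41, 12, 4.7, 0]
    - [25, 41, 12, 4.7, 0]
    - [25, 41, 12, 4.7, 0]
    - [25, 41, 12, 4.7, 0]
    - [25, 41, 12, 4.7, 0]
    - [25, 41, 12, 4.7, 0]
    - [25, 41, 12, 4.7, 0]
    - [25, 41, 12, 4.7, 0]
    - [25, 41, 12, 4.7, 0]
    - [25, 41, 0, 4.7, 0]
    - [0, 0, 0, 0, 0]

```text
time_s: 1.9
ee_pos: [540.2, 1.8, 341.2]
ee_rot: [-179.9, -0.0, 83.2]
force: [0.3, -0.7, -0.9]
gripper_width: 91.3
```

```bash
python3 - <<'E'
from h import *
import pickle
st=env.state();im=env.grab_frame('wrist')[:,:,::-1];print(st['time_s'],st['ee_pos'],st['ee_rot'],st['qvel'])
pickle.dump(st,open('w1.pkl','wb'));cv2.imwrite('pics/w1.png',im)
E
```

```text
1.9 [540.21229866   1.84518627 341.24301412] [-1.79921905e+02 -2.63041774e-02  8.32140487e+01] [-2.96864672 -1.48775317  1.74746522 -2.02907112  0.99136947 -0.02605254]
```

View pics/w1.png

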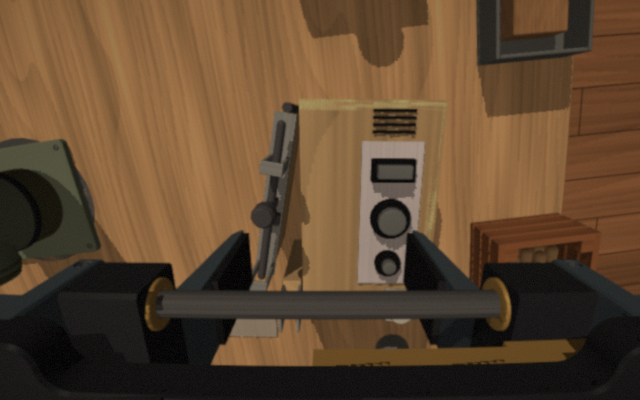

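play_rows:
  increments:
    - [-20, -50, 0, 0, 0]
    - [-20, -50, 0, 0, 0]
    - [0, 0, 0, 0, 0]

```text
time_s: 2.33
ee_pos: [497.2, -104.1, 342.6]
ee_rot: [-180.0, 0.1, 82.6]
force: [0.3, 0.3, -0.1]
gripper_width: 91.2
```

```bash
python3 - <<'E'
from h import *
import pickle
st=env.state();im=env.grab_frame('wrist')[:,:,::-1];print(st['time_s'],st['ee_pos'],st['ee_rot'],st['qvel'])
pickle.dump(st,open('w2.pkl','wb'));cv2.imwrite('pics/w2.png',im)
a=cv2.imread('pics/w1.png')[90:290,230:450]
cv2.imwrite('pics/w1c.png',cv2.resize(a,None,fx=3,fy=3,interpolation=cv2.INTER_CUBIC))
a=im[10:210,240:480]
cv2.imwrite('pics/w2c.png',cv2.resize(a,None,fx=3,fy=3,interpolation=cv2.INTER_CUBIC))
E
```

```text
2.325 [ 497.1603468  -104.12478267  342.5516822 ] [-1.79987942e+02  7.30499385e-02  8.25916023e+01] [ 3.25486879  0.80146537 -0.96886355  2.74395475 -0.40786665  1.45065384]
```

View pics/w2.png

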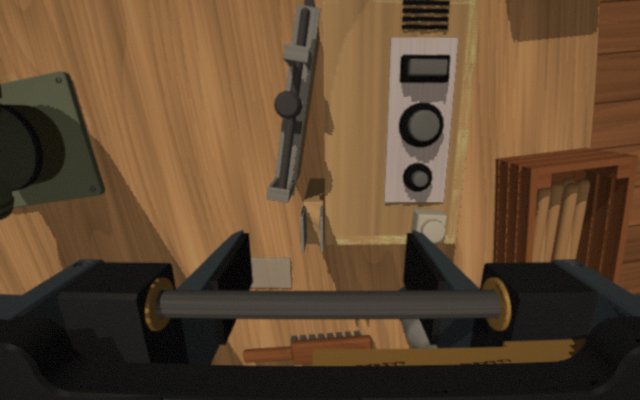

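View pics/w1c.png

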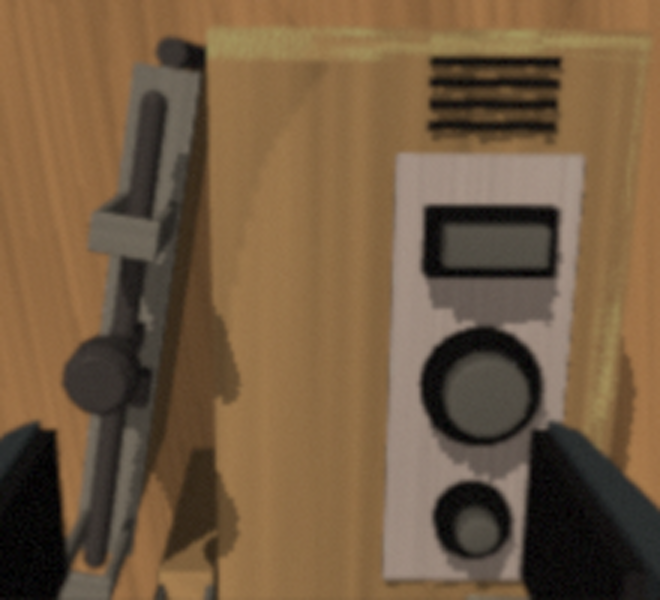

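View pics/w2c.png

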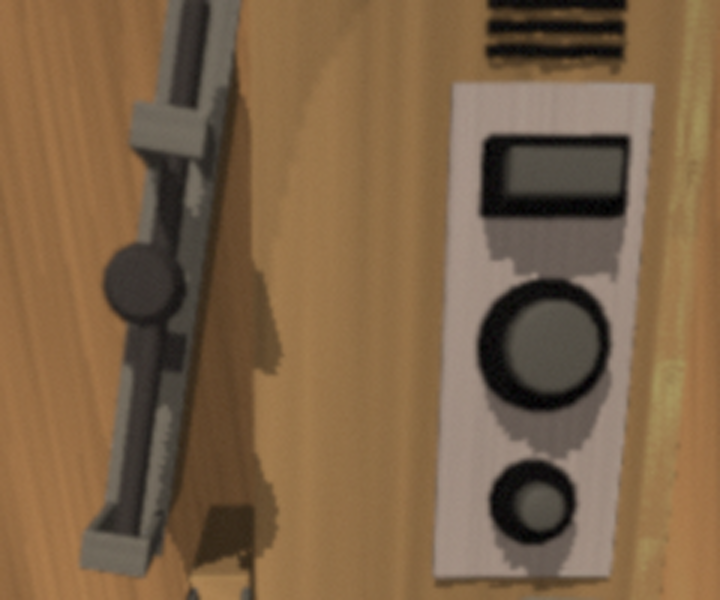

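```bash
python3 - <<'E'
from h import *
import pickle
np.set_printoptions(precision=1,suppress=True)
S=cam('scene');D=cam('side')
A=cam('wrist',pickle.load(open('w1.pkl','rb')));B=cam('wrist',pickle.load(open('w2.pkl','rb')))
a_=lambda p:((p[0]+.5)/3-.5+230,(p[1]+.5)/3-.5+90); b_=lambda p:((p[0]+.5)/3-.5+240,(p[1]+.5)/3-.5+10)
for n,a,b,z in [("L",(487,395),(553,347),172),("S",(477,530),(541,507),172),("B",(497,245),(565,170),172),("knobtop",(101,375),(145,283),224),("loop60",(130,232),(170,130),205),("loop200",None,(118,553),205),("hinge",(178,52),None,150)]:
    if a and b: print(n,*tri((A,a_(a)),(B,b_(b))))
    if a: print('   A',atz(A,a_(a),z)[:2],end='')
    if b: print('   B',atz(B,b_(b),z)[:2])
E
```

```text
L [612.9 -48.  170.6] [0.1, 0.1]
   A [612.5 -47.4]   B [612.6 -48. ]
S [ 605.5 -107.7  169.8] [0.3, 0.3]
   A [ 604.9 -106.4]   B [ 605.2 -107.3]
B [620.   12.3 172.2] [0.0, 0.0]
   A [620.   12.3]   B [620.1  12.3]
knobtop [472.5  -8.5 214.6] [0.2, 0.2]
   A [474.7  -5.6]   B [473.8  -8.9]
loop60 [486.9  37.6 197.8] [0.6, 0.6]
   A [488.9  38.4]   B [486.8  36.5]
   B [447.3 -96.6]
   A [507.9  96.7]
```

play_rows:
  increments:
    - [-13, 46, 0, 0, 0]
    - [-12, 46, 0, 0, 0]
    - [0, 0, -30, 0, 0]
    - [0, 0, -30, 0, 0]
    - [0, 0, -30, 0, 0]
    - [0, 0, 0, 0, 0]
    - [0, 0, 0, 0, 0]

```text
time_s: 3.25
ee_pos: [475.0, -8.3, 253.5]
ee_rot: [179.9, -0.0, 83.0]
force: [0.5, 0.5, -0.3]
gripper_width: 91.1
```

```bash
python3 - <<'E'
from h import *
import pickle
st=env.state();im=env.grab_frame('wrist')[:,:,::-1];print(st['time_s'],st['ee_pos'],st['ee_rot'])
cv2.imwrite('pics/w3.png',im)
C=cam('wrist',st);print(proj(C,[st['ee_pos'],[473.5,-8,224]]), atz(C,(0,0),224))
E
```

```text
3.25 [474.95317373  -8.32635689 253.46026152] [ 1.79886546e+02 -2.06547913e-02  8.29882967e+01]
[[326.26763923 248.31498194]
 [324.26532522 231.62824899]] [286.26943349 174.13647294 224.        ]
```

View pics/w3.png

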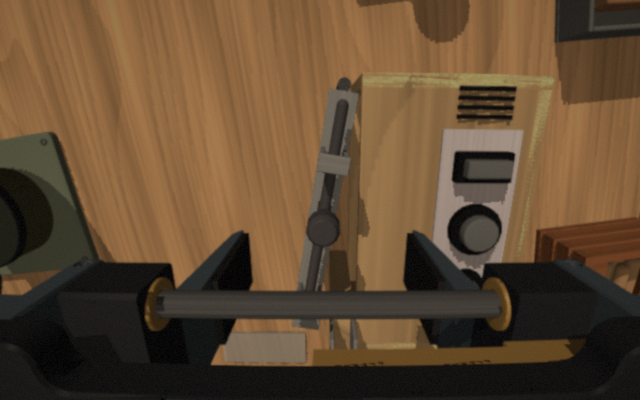

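play_rows:
  increments:
    - [0, 1, -23, 0, 0]
    - [0, 1, -22, 0, 0]
    - [0, 0, 0, 0, 0.5]
    - [0, 0, 0, 0, 1]
    - [0, 0, 0, 0, 1]
    - [0, 0, 0, 0, 1]
    - [0, 0, 0, 0, 1]
    - [0, 0, 0, 0, 1]
  newtons: 20

```text
time_s: 4.3
ee_pos: [474.3, -6.6, 207.4]
ee_rot: [180.0, -0.0, 83.0]
force: [0.1, 0.9, -0.5]
gripper_width: 33.9
```

play_rows:
  increments:
    - [0, 0, 0, 0, 1]
    - [0, 0, 0, 0, 1]

```text
time_s: 4.55
ee_pos: [474.7, -6.8, 208.1]
ee_rot: [179.9, 0.0, 83.0]
force: [-2.3, 0.2, 11.3]
gripper_width: 13.8
```

```bash
python3 - <<'E'
from h import *
st=env.state();print(st)
for n in('wrist','side','scene'):
    im=env.grab_frame(n)[:,:,::-1]
    if n=='side': im=cv2.resize(im[140:260,240:400],None,fx=5,fy=5,interpolation=cv2.INTER_CUBIC)
    if n=='scene': im=cv2.resize(im[120:290,210:370],None,fx=3.5,fy=3.5,interpolation=cv2.INTER_CUBIC)
    cv2.imwrite(f'pics/{n}4.png',im)
E
```

```text
{'time_s': 4.55, 'qpos': array([-2.19193009e+00,  8.80305355e+00,  1.01100760e+02, -2.17983560e-02,
        7.00048903e+01,  4.83668200e+00]), 'qvel': array([ 0.05206253, -0.63224809, -1.53339537, -0.0200238 ,  0.88400641,
        0.12354391]), 'effort': array([ 7.19644572e-02, -2.62140298e+01, -1.92066443e+01,  1.50974686e-01,
       -5.68807293e-01, -1.16096134e-02]), 'ee_pos': array([474.72736655,  -6.78751424, 208.10813714]), 'ee_rot': array([1.79907302e+02, 1.27256861e-02, 8.29788150e+01]), 'force': array([-2.29610241,  0.15039627, 11.34741761]), 'torque': array([-0.1515601 ,  0.45794393, -0.03224508]), 'gripper_width': 13.77961658814208}
```

View pics/wrist4.png

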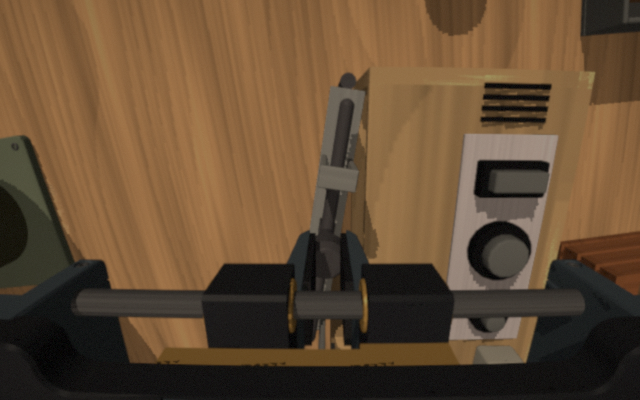

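View pics/side4.png

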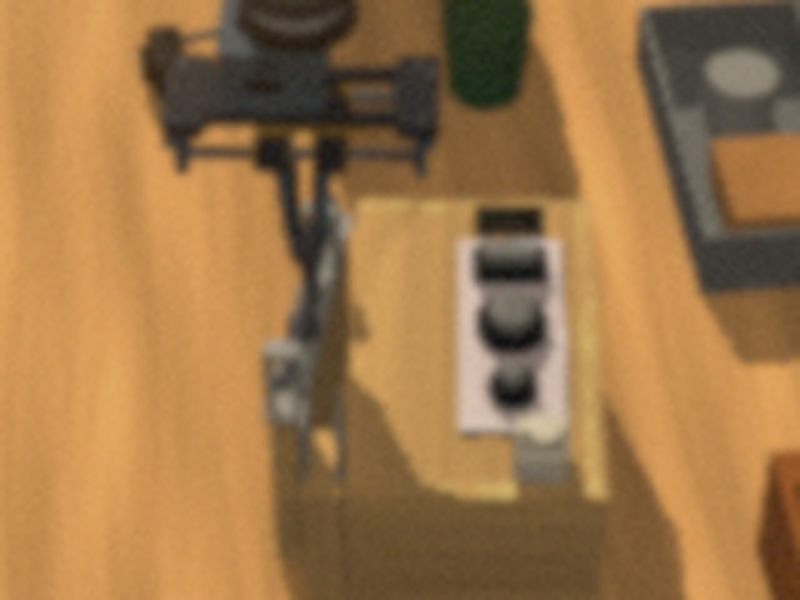

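View pics/scene4.png

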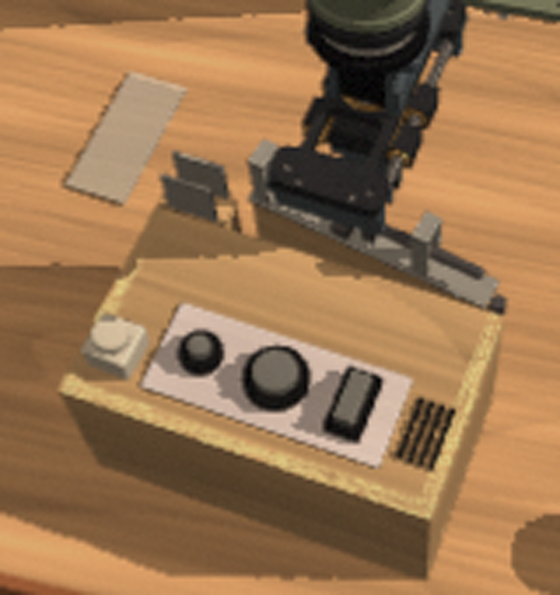

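```bash
python3 - <<'E'
from h import *
st=env.state();C=cam('wrist',st)
print(st['time_s'],st['gripper_width'],st['force'])
for z in (212,224): print(atz(C,(328,245),z))
print(proj(C,[st['ee_pos'],[474.7,-8,224],[474.7,-8,200],st['ee_pos']+[0,0,-14],st['ee_pos']+[0,16,-14],st['ee_pos']+[0,0,5]]))
a=cv2.imread('pics/wrist4.png')[160:310,230:430]
cv2.imwrite('pics/w4c.png',cv2.resize(a,None,fx=4,fy=4,interpolation=cv2.INTER_CUBIC))
E
```

```text
4.7 2.5509370000762837 [-0.58150581  0.32610178  5.68373611]
[476.49382281  -3.04835778 212.        ]
[477.07022975   2.108834   224.        ]
[[326.26789519 248.31496456]
 [326.12901092 260.99378846]
 [326.15320975 244.92749072]
 [326.27320755 239.93363012]
 [323.30271586 217.89042405]
 [326.26584791 251.58166174]]
```

View pics/w4c.png

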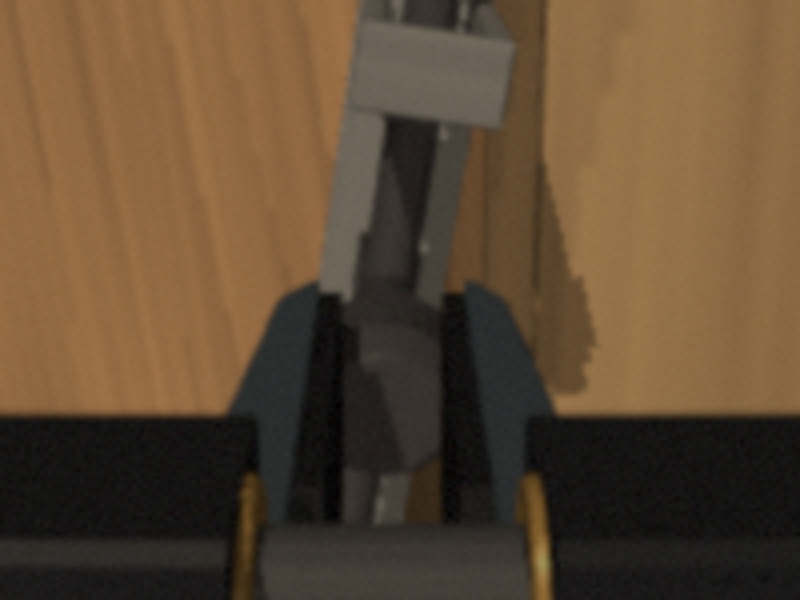

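```bash
python3 - <<'E'
from h import *
st=env.state();im=env.grab_frame('wrist')[:,:,::-1]
print(st['time_s'],st['gripper_width'],st['force'],st['ee_pos'])
a=im[160:310,230:430]
cv2.imwrite('pics/w5c.png',cv2.resize(a,None,fx=4,fy=4,interpolation=cv2.INTER_CUBIC))
E
```

```text
4.7 2.5509370000762837 [-0.58150581  0.32610178  5.68373611] [474.94202823  -6.69984221 208.50006569]
```

View pics/w5c.png

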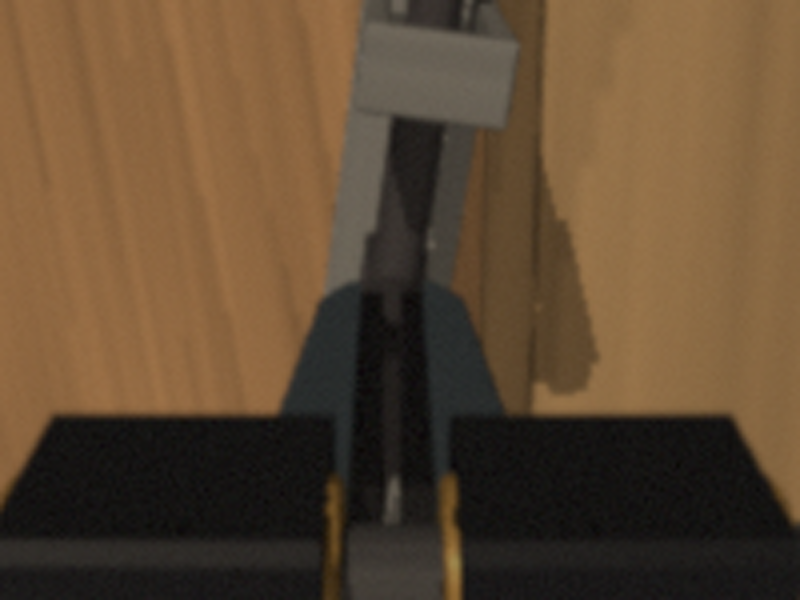

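```bash
python3 - <<'E'
import cv2
a=cv2.imread('pics/w3.png')[130:260,270:400]
cv2.imwrite('pics/w3c.png',cv2.resize(a,None,fx=4.5,fy=4.5,interpolation=cv2.INTER_CUBIC))
E
```

```text
(no output)
```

View pics/w3c.png

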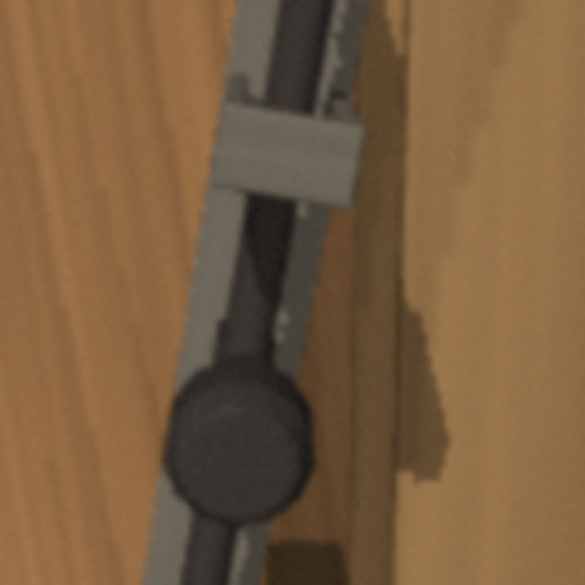

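play_rows:
  increments:
    - [0, 0, 12, 0, 1]
    - [0, 0, 12, 0, 0.5]
    - [0, 0, 12, 0, 0]
    - [0, 0, 12, 0, 0]
    - [0, 0, 0, 0, 0]
    - [0, 0, 0, 0, 0]
    - [0, 0, 0, 0, 0]
    - [0, 0, 0, 0, 0]

```text
time_s: 5.75
ee_pos: [474.0, -6.6, 254.9]
ee_rot: [-180.0, 0.0, 83.0]
force: [-0.1, -1.3, -0.0]
gripper_width: 67.8
```

```bash
python3 - <<'E'
from h import *
import pickle
st=env.state();im=env.grab_frame('wrist')[:,:,::-1]
print(st['time_s'],st['gripper_width'],st['force'],st['ee_pos'])
pickle.dump(st,open('w6.pkl','wb'));cv2.imwrite('pics/w6.png',im)
a=im[130:260,270:400]
cv2.imwrite('pics/w6c.png',cv2.resize(a,None,fx=4.5,fy=4.5,interpolation=cv2.INTER_CUBIC))
E
```

```text
5.75 67.7878396934479 [-0.06416455 -1.30087487 -0.03628267] [474.04820706  -6.59102069 254.88303666]
```

View pics/w6c.png

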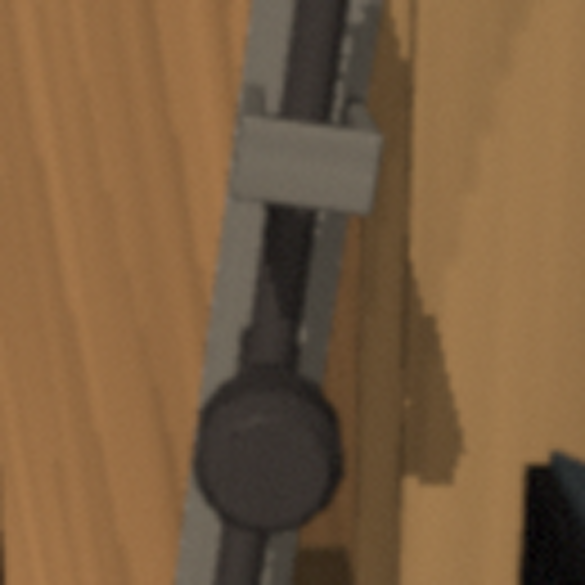

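```bash
python3 - <<'E'
from h import *
import pickle
np.set_printoptions(precision=1,suppress=True)
w1=pickle.load(open('w1.pkl','rb'));w2=pickle.load(open('w2.pkl','rb'));w6=pickle.load(open('w6.pkl','rb'))
w3=dict(ee_pos=np.array([474.95317373,-8.32635689,253.46026152]),ee_rot=np.array([179.886546,-0.0206547913,82.9882967]))
A,B,C,E=[cam('wrist',w) for w in(w1,w2,w3,w6)]
f=lambda p,s,o:((p[0]+.5)/s-.5+o[0],(p[1]+.5)/s-.5+o[1])
kn=[(A,f((101,375),3,(230,90))),(B,f((145,283),3,(240,10))),(C,f((238,447),4.5,(270,130)))]
print(tri(*kn),tri(kn[1],kn[2]),tri(kn[0],kn[2]))
lp=[(A,f((130,232),3,(230,90))),(B,f((170,130),3,(240,10))),(C,f((288,158),4.5,(270,130)))]
print(tri(*lp),tri(lp[1],lp[2]))
# knob diameter
for z in(200,212,224): print(z,atz(C,f((163,440),4.5,(270,130)),z)-atz(C,f((314,440),4.5,(270,130)),z), 'loopw',atz(C,f((215,150),4.5,(270,130)),z)-atz(C,f((360,160),4.5,(270,130)),z))
for z in(190,200,212,224): print(z,atz(E,f((268,455),4.5,(270,130)),z))
E
```

```text
(array([472.4,  -8.6, 215.2]), [0.4, 0.4, 0.6]) (array([472.4,  -8.7, 216. ]), [0.4, 0.4]) (array([472.1,  -8.9, 214.3]), [0.4, 0.4])
(array([486.8,  37. , 199.5]), [1.2, 0.6, 1.3]) (array([486.4,  36.7, 203.7]), [0.3, 0.3])
200 [-26.9   3.4   0. ] loopw [-24.2   4.7   0. ]
212 [-25.5   3.2   0. ] loopw [-22.9   4.5   0. ]
224 [-24.2   3.    0. ] loopw [-21.7   4.2   0. ]
190 [474.7 -19.4 190. ]
200 [475.1 -15.6 200. ]
212 [475.6 -11.1 212. ]
224 [476.1  -6.5 224. ]
```

play_rows:
  increments:
    - [1, -3, -22, 0, 0]
    - [0, 0, -20, 0, 0]
    - [0, 0, -20, 0, 0]
    - [0, 0, 0, 0, 0.6]
    - [0, 0, 0, 0, 0.8]
    - [0, 0, 0, 0, 0.8]
    - [0, 0, 0, 0, 0.8]
    - [0, 0, 0, 0, 0.8]

```text
time_s: 6.8
ee_pos: [475.4, -9.6, 193.6]
ee_rot: [180.0, -0.0, 83.0]
force: [-0.8, 0.5, -0.2]
gripper_width: 44.2
```

```bash
python3 - <<'E'
from h import *
st=env.state();im=env.grab_frame('wrist')[:,:,::-1]
print(st['time_s'],st['gripper_width'],st['force'],st['ee_pos'])
a=im[160:310,230:430]
cv2.imwrite('pics/w7c.png',cv2.resize(a,None,fx=4,fy=4,interpolation=cv2.INTER_CUBIC))
E
```

```text
6.8 44.18336995315751 [-0.77363823  0.5285758  -0.17359101] [475.40919279  -9.6220675  193.60131615]
```

View pics/w7c.png

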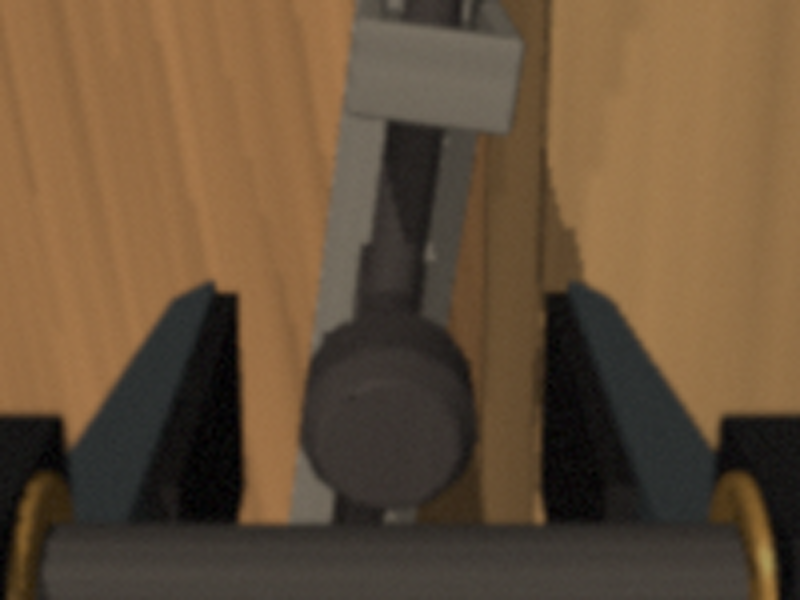

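play_rows:
  increments:
    - [0, 0, 0, 0, 0.9]
    - [0, 0, 0, 0, 0.9]
    - [0, 0, 0, 0, 0.9]
    - [0, 0, 0, 0, 0.9]

```text
time_s: 7.35
ee_pos: [475.1, -9.6, 193.3]
ee_rot: [-180.0, 0.0, 83.0]
force: [0.1, -0.2, 0.6]
gripper_width: 24.9
```

```bash
python3 - <<'E'
from h import *
st=env.state();im=env.grab_frame('wrist')[:,:,::-1]
print(st['time_s'],st['gripper_width'],st['force'],st['ee_pos'])
a=im[160:310,230:430]
cv2.imwrite('pics/w8c.png',cv2.resize(a,None,fx=4,fy=4,interpolation=cv2.INTER_CUBIC))
E
```

```text
7.35 24.926639848196007 [ 0.09191684 -0.16913625  0.55933942] [475.14813404  -9.62595376 193.30525081]
```

View pics/w8c.png

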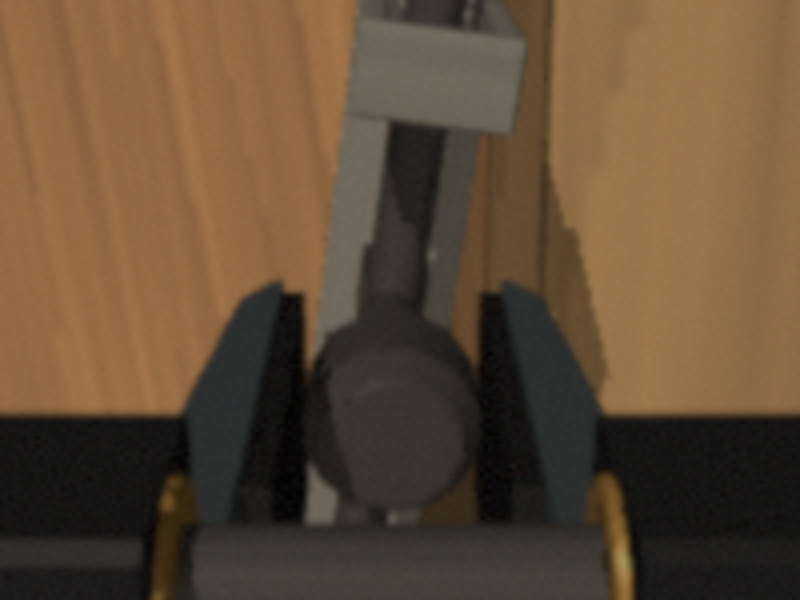

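play_rows:
  increments:
    - [0, 0, 0, 0, 1]
    - [0, 0, 0, 0, 1]
  newtons: 30

```text
time_s: 7.65
ee_pos: [475.2, -9.6, 193.3]
ee_rot: [-180.0, 0.0, 83.0]
force: [-0.6, -0.1, 1.0]
gripper_width: 24.4
```

play_rows:
  increments:
    - [4, -1, 0, 0, 1]
    - [4, -1, 0, 0, 1]
    - [4, -0.5, 0, 0, 1]
    - [3, -0.5, 0, 0, 1]
    - [0, 0, 0, 0, 1]

```text
time_s: 8.28
ee_pos: [489.3, -13.6, 193.2]
ee_rot: [-179.9, 0.1, 83.1]
force: [-4.4, -2.3, 4.1]
gripper_width: 24.5
```

play_rows:
  increments:
    - [2, 0, 0, 0, 1]
    - [0, 0, 0, 0, 1]

```text
time_s: 8.52
ee_pos: [489.5, -13.7, 193.2]
ee_rot: [-179.6, 0.2, 83.1]
force: [-8.6, -2.7, 5.6]
gripper_width: 24.7
```

```bash
python3 - <<'E'
from h import *
import pickle
st=env.state()
for n in('wrist','side','scene'):
    im=env.grab_frame(n)[:,:,::-1]
    cv2.imwrite(f'pics/{n}9.png',im)
    if n=='side': im=cv2.resize(im[140:260,240:400],None,fx=5,fy=5,interpolation=cv2.INTER_CUBIC)
    if n=='scene': im=cv2.resize(im[120:290,210:370],None,fx=3.5,fy=3.5,interpolation=cv2.INTER_CUBIC)
    cv2.imwrite(f'pics/{n}9c.png',im)
E
```

```text
(no output)
```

View pics/wrist9.png

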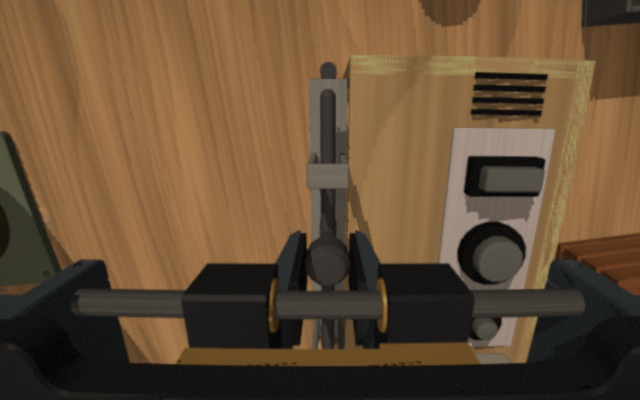

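View pics/scene9c.png

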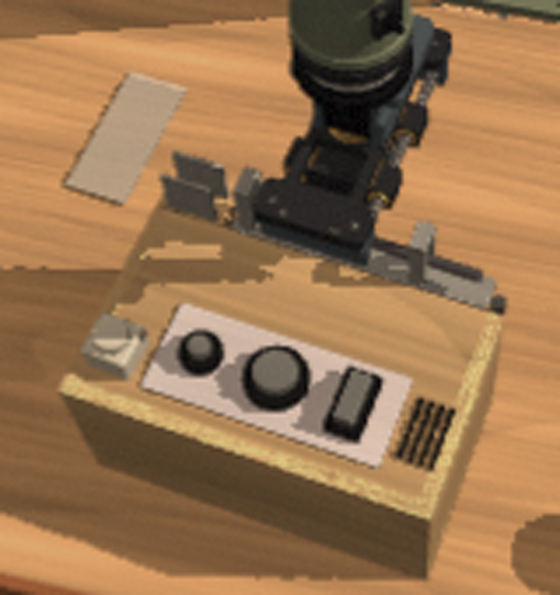

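View pics/side9c.png

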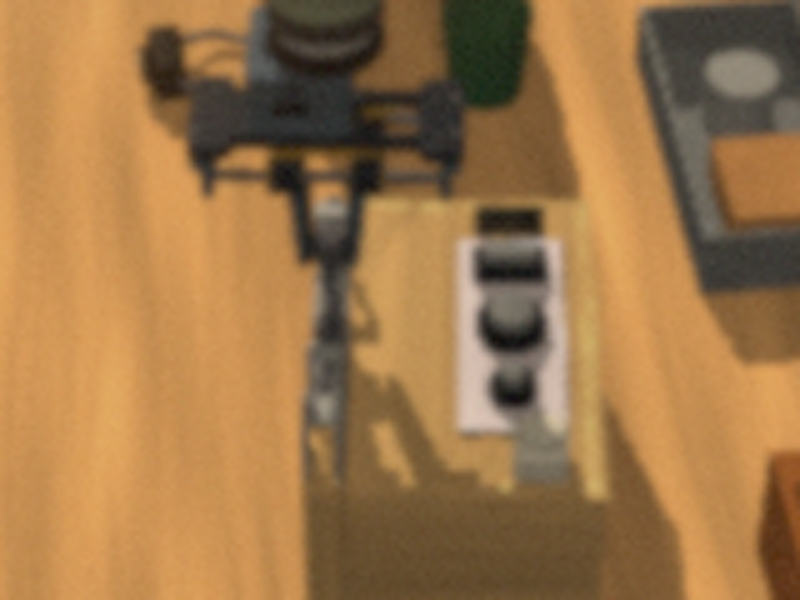

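play_rows:
  increments:
    - [-1, 0, 6, 0, 1]
    - [0, 0, 6, 0, 1]
    - [0, 0, 1, 0, 1]
    - [0, 0, 0, 0, 1]

```text
time_s: 9.18
ee_pos: [489.5, -13.7, 205.4]
ee_rot: [-179.7, 0.2, 83.0]
force: [-5.5, -2.9, -1.3]
gripper_width: 24.4
```

```bash
python3 - <<'E'
from h import *
im=env.grab_frame('wrist')[:,:,::-1]
a=im[160:310,230:430]
cv2.imwrite('pics/w10c.png',cv2.resize(a,None,fx=4,fy=4,interpolation=cv2.INTER_CUBIC))
E
```

```text
(no output)
```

View pics/w10c.png

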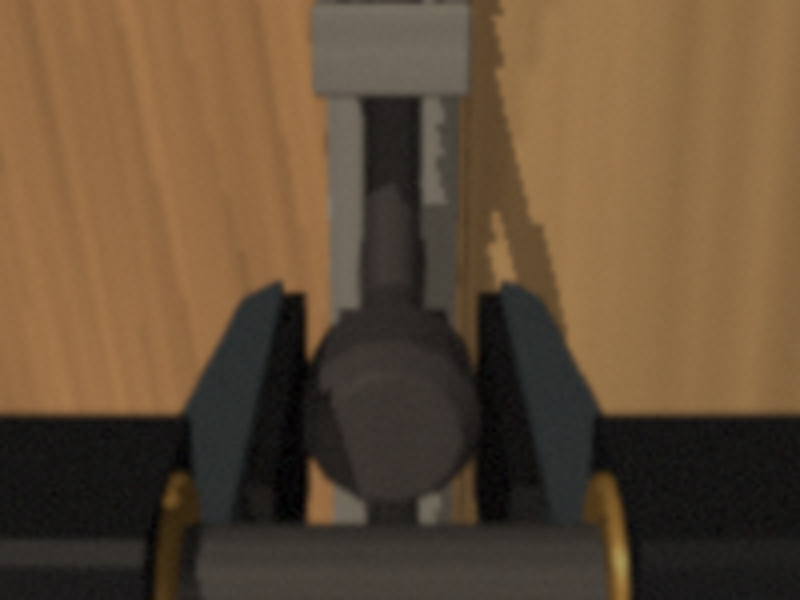

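play_rows:
  increments:
    - [-0.7, -5.7, 0, 0, 1]
    - [-0.7, -5.7, 0, 0, 1]
    - [-0.7, -5.7, 0, 0, 1]
    - [-0.7, -5.7, 0, 0, 1]
    - [0, 0, 0, 0, 1]

```text
time_s: 9.85
ee_pos: [486.8, -35.6, 205.4]
ee_rot: [-179.7, 0.0, 83.0]
force: [-5.4, 0.6, -1.6]
gripper_width: 24.2
```

play_rows:
  increments:
    - [-0.7, -5.7, 0, 0, 1]
    - [-0.7, -5.7, 0, 0, 1]
    - [-0.7, -5.7, 0, 0, 1]
    - [-0.6, -4, 0, 0, 1]
    - [0, 0, 0, 0, 1]

```text
time_s: 10.48
ee_pos: [484.3, -56.6, 205.5]
ee_rot: [-179.8, 0.0, 83.0]
force: [-5.3, -0.7, -2.0]
gripper_width: 24.5
```

play_rows:
  increments:
    - [-0.4, -3, 0, 0, 1]
    - [0, 0, 0, 0, 1]

```text
time_s: 10.72
ee_pos: [484.0, -58.5, 205.5]
ee_rot: [-179.8, -0.1, 83.0]
force: [-4.7, 2.9, -2.4]
gripper_width: 24.5
```

play_rows:
  increments:
    - [0, 0, -6, 0, 1]
    - [0, 0, -6, 0, 1]
    - [0, 0, -1, 0, 1]
    - [0, 0, 0, 0, 1]

```text
time_s: 11.22
ee_pos: [484.1, -58.5, 193.2]
ee_rot: [-179.8, -0.1, 83.0]
force: [-6.7, 1.5, 2.4]
gripper_width: 24.4
```

```bash
python3 - <<'E'
from h import *
for n in('side','scene'):
    im=env.grab_frame(n)[:,:,::-1]
    if n=='side': im=cv2.resize(im[140:260,240:400],None,fx=5,fy=5,interpolation=cv2.INTER_CUBIC)
    if n=='scene': im=cv2.resize(im[120:290,210:370],None,fx=3.5,fy=3.5,interpolation=cv2.INTER_CUBIC)
    cv2.imwrite(f'pics/{n}11c.png',im)
E
```

```text
(no output)
```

View pics/scene11c.png

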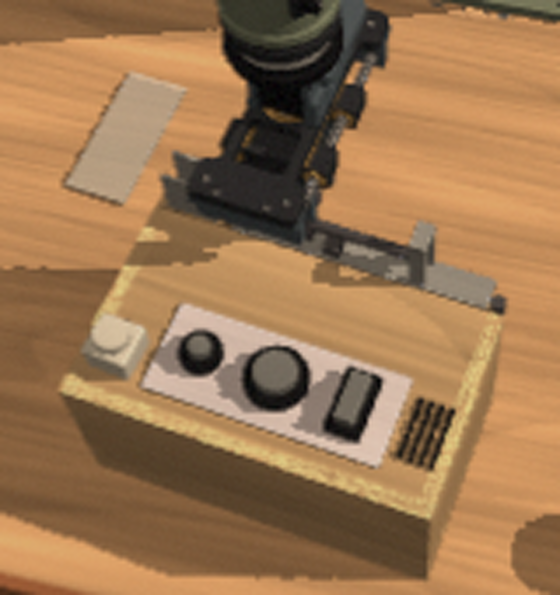

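play_rows:
  increments:
    - [0, 0, 0, 0, 0.4]
    - [0, 0, 0, 0, 0.4]
    - [0, 0, 0, 0, 0.4]
    - [0, 0, 0, 0, 0.4]
    - [0, 0, 20, 0, 0.4]
    - [0, 0, 40, 0, 0.4]
    - [0, 0, 40, 0, 0.6]
    - [0, 0, 40, 0, 1]
    - [0, 0, 20, 0, 1]
    - [0, 0, 0, 0, 1]

```text
time_s: 12.58
ee_pos: [486.2, -59.6, 354.7]
ee_rot: [179.8, 0.0, 83.0]
force: [-0.4, -0.1, -0.4]
gripper_width: 17.7
```

```bash
python3 - <<'E'
from h import *
import pickle
st=env.state();im=env.grab_frame('wrist')[:,:,::-1]
pickle.dump(st,open('w12.pkl','wb'));cv2.imwrite('pics/w12.png',im)
print(st['time_s'],st['ee_pos'],st['ee_rot'],st['force'])
a=im[20:220,250:490]
cv2.imwrite('pics/w12c.png',cv2.resize(a,None,fx=3,fy=3,interpolation=cv2.INTER_CUBIC))
C=cam('wrist',st)
print(proj(C,[[612.8,-47.8,172],[605.3,-107.3,172],[620,12.3,172]]))
E
```

```text
12.575 [486.191749   -59.64915219 354.69332577] [1.79770775e+02 4.54021317e-03 8.29713963e+01] [-0.41623328 -0.08248511 -0.37856336]
[[431.42082304 162.99628524]
 [426.82473854 211.56846203]
 [435.86249843 109.58848839]]
```

View pics/w12.png

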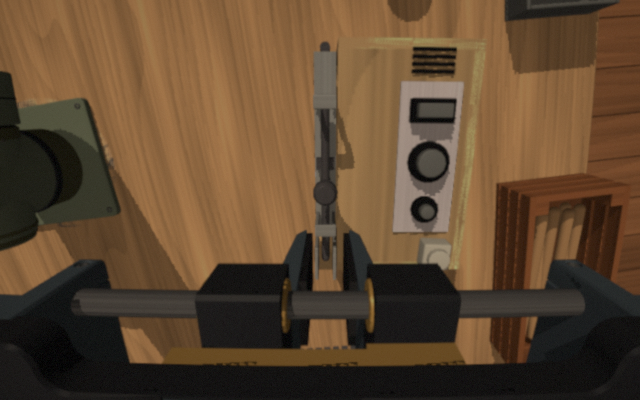

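View pics/w12c.png

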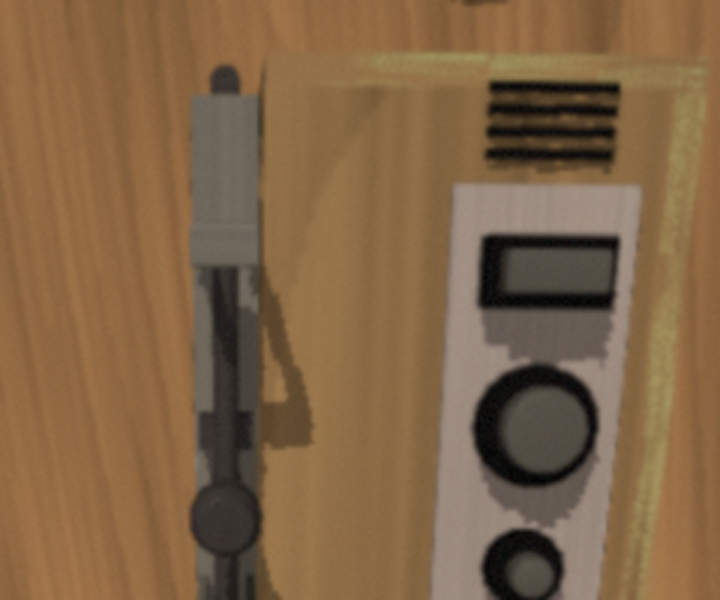

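```bash
python3 - <<'E'
from h import *
import pickle
np.set_printoptions(precision=1,suppress=True)
C=cam('wrist',pickle.load(open('w12.pkl','rb')))
f=lambda p,s,o:((p[0]+.5)/s-.5+o[0],(p[1]+.5)/s-.5+o[1])
for z in(212,220,224):
    k=atz(C,f((225,517),3,(250,20)),z);print('knob',k,np.linalg.norm(k[:2]-[504,94.4]))
print('wax',atz(C,(437,258),192), [atz(C,p,186) for p in((421,239),(451,239))])
print('L',atz(C,f((545,430),3,(250,20)),172),'S',atz(C,f((532,575),3,(250,20)),172))
E
```

```text
knob [484.9 -57.4 212. ] 153.0362021393415
knob [485.2 -55.5 220. ] 151.06933238281164
knob [485.3 -54.5 224. ] 150.08589981995996
wax [ 610.1 -161.6  192. ] [array([ 593. , -136.6,  186. ]), array([ 629.8, -141.4,  186. ])]
L [612.7 -47.8 172. ] S [ 605.5 -107.   172. ]
```

play_rows:
  increments:
    - [42, 4, 0, 0, 1]
    - [42, 4, 0, 0, 1]
    - [42.5, 4, 0, 0, 1]
    - [0, 0, -40, 0, 1]
    - [0, 0, -40, 0, 1]
    - [0, 0, -40, 0, 1]
    - [0, 0, -25, 0, 1]
    - [0, 0, 0, 0, 1]
    - [0, 0, 0, 0, 1]

```text
time_s: 13.75
ee_pos: [612.2, -47.5, 208.7]
ee_rot: [180.0, -0.0, 83.0]
force: [-0.1, -0.3, 0.8]
gripper_width: 0.4
```

play_rows:
  increments:
    - [0, 0, -10, 0, 1]
    - [0, 0, -8, 0, 1]
    - [0, 0, -4, 0, 1]
    - [0, 0, 0, 0, 1]

```text
time_s: 14.25
ee_pos: [611.7, -47.5, 185.9]
ee_rot: [-180.0, 0.0, 83.0]
force: [0.9, -0.5, -0.5]
gripper_width: 0.3
```

```bash
python3 - <<'E'
from h import *
st=env.state();print(st['force'],st['ee_pos'])
im=env.grab_frame('wrist')[:,:,::-1]
cv2.imwrite('pics/w13.png',im)
E
```

```text
[ 0.85049552 -0.52679506 -0.51044535] [611.65245978 -47.49812622 185.89237476]
```

View pics/w13.png

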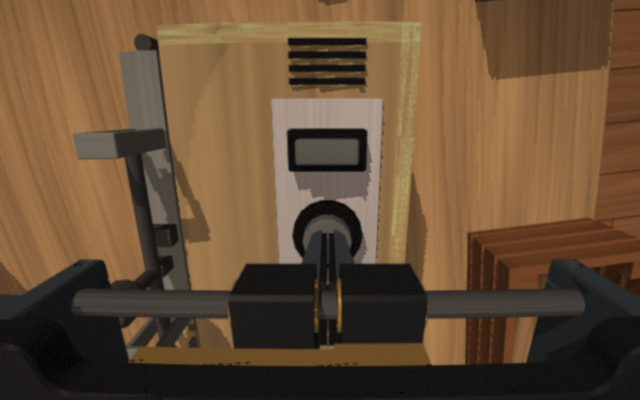

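play_rows:
  increments:
    - [0, 0, -4, 0, 1]
    - [0, 0, 0, 0, 1]

```text
time_s: 14.55
ee_pos: [611.7, -47.5, 182.0]
ee_rot: [-180.0, 0.0, 83.0]
force: [0.2, 0.3, -0.2]
gripper_width: 0.8
```

play_rows:
  increments:
    - [0, 0, -4, 0, 1]
    - [0, 0, -3, 0, 1]
    - [0, 0, 0, 0, 1]

```text
time_s: 14.92
ee_pos: [611.6, -47.5, 174.9]
ee_rot: [-180.0, -0.0, 83.0]
force: [0.6, 0.5, -0.3]
gripper_width: 0.4
```

play_rows:
  increments:
    - [0, 0, -3, 0, 1]
    - [0, 0, -3, 0, 1]
    - [0, 0, 0, 0, 1]

```text
time_s: 15.3
ee_pos: [611.6, -47.5, 168.9]
ee_rot: [-180.0, 0.0, 83.0]
force: [-0.3, 0.2, -0.3]
gripper_width: 0.6
```

```bash
python3 - <<'E'
from h import *
st=env.state();print(st['force'],st['ee_pos'])
im=env.grab_frame('wrist')[:,:,::-1][160:310,230:430]
cv2.imwrite('pics/w14.png',cv2.resize(im,None,fx=4,fy=4,interpolation=cv2.INTER_CUBIC))
im=env.grab_frame('side')[:,:,::-1]
cv2.imwrite('pics/s14.png',cv2.resize(im[140:260,240:400],None,fx=5,fy=5,interpolation=cv2.INTER_CUBIC))
E
```

```text
[-0.34667279  0.15945534 -0.33975757] [611.64491038 -47.49840918 168.92193334]
```

View pics/w14.png

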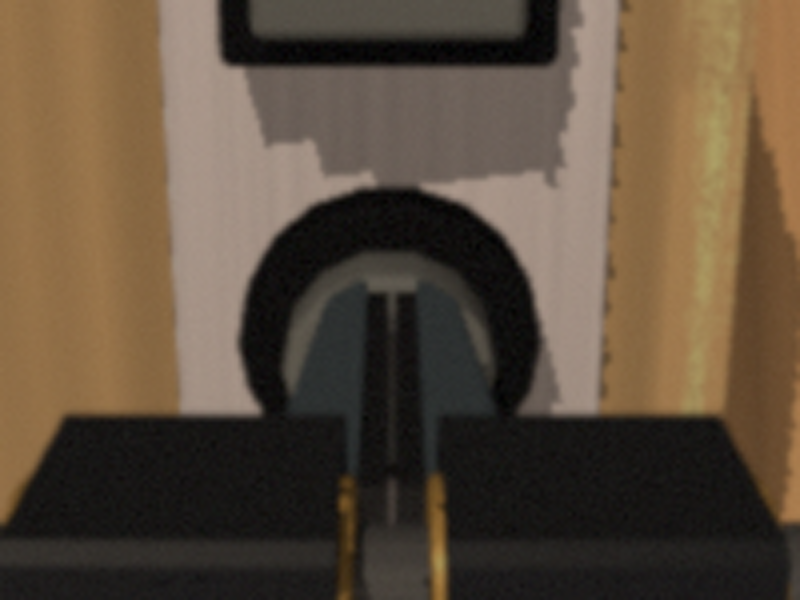

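View pics/s14.png

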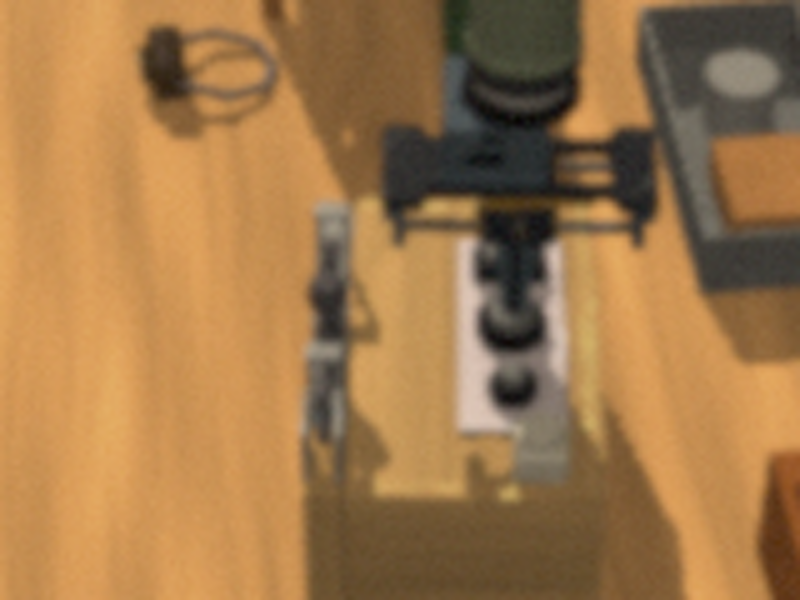

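play_rows:
  increments:
    - [0, 0, -3, 0, 1]
    - [0, 0, 0, 0, 1]

```text
time_s: 15.65
ee_pos: [611.6, -47.5, 166.0]
ee_rot: [-180.0, 0.0, 83.0]
force: [-0.1, 0.6, 0.4]
gripper_width: 0.2
```

play_rows:
  increments:
    - [0, 0, -3, 0, 1]
    - [0, 0, 0, 0, 1]

```text
time_s: 15.9
ee_pos: [611.6, -47.5, 163.0]
ee_rot: [-180.0, 0.0, 83.0]
force: [-0.3, 0.8, -0.4]
gripper_width: 0.6
```

play_rows:
  increments:
    - [0, 0, -2.5, 0, 1]
    - [0, 0, 0, 0, 1]

```text
time_s: 16.15
ee_pos: [611.9, -47.5, 160.7]
ee_rot: [180.0, -0.0, 83.0]
force: [-0.1, 0.4, 0.5]
gripper_width: 0.5
```

```bash
python3 - <<'E'
from h import *
st=env.state();print(st['force'],st['ee_pos'])
im=env.grab_frame('wrist')[:,:,::-1][160:310,230:430]
cv2.imwrite('pics/w15.png',cv2.resize(im,None,fx=4,fy=4,interpolation=cv2.INTER_CUBIC))
im=env.grab_frame('scene')[:,:,::-1]
cv2.imwrite('pics/s15.png',cv2.resize(im[120:290,210:370],None,fx=3.5,fy=3.5,interpolation=cv2.INTER_CUBIC))
E
```

```text
[-0.14620632  0.43600693  0.47890976] [611.86210308 -47.50426143 160.74570255]
```

View pics/w15.png

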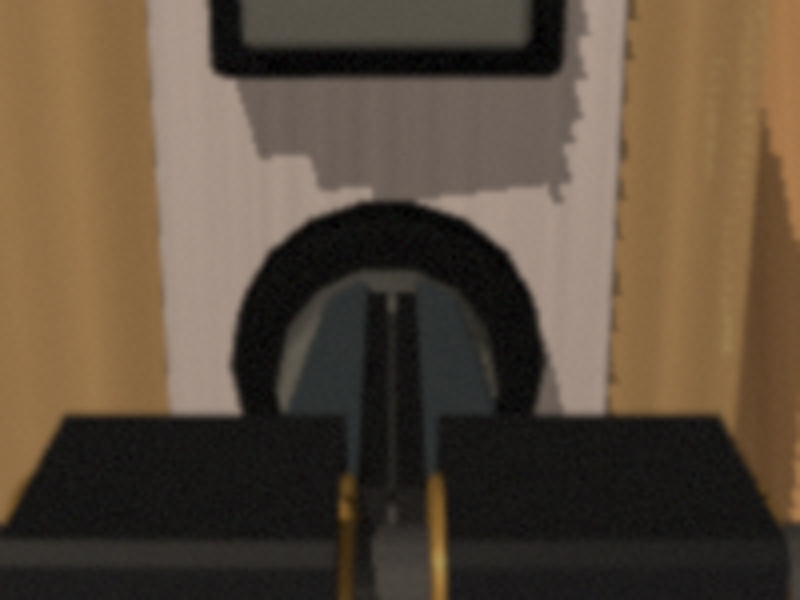

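View pics/s15.png

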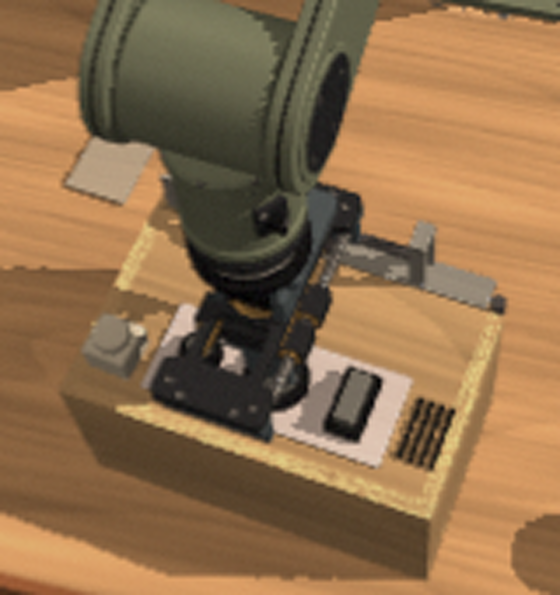

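```bash
python3 - <<'E'
from h import *
np.set_printoptions(precision=1,suppress=True)
st=env.state();C=cam('wrist',st);p=st['ee_pos']
T=Rn.from_euler('xyz',st['ee_rot'],degrees=True).as_matrix()
for z in(14,5,-5,-11,-15): print(z,[proj(C,[p+T@np.array([x,0,z])])[0] for x in(11,16)])
print(proj(C,[[612.7+.12*17,-47.8+17,z] for z in(166,172)]), proj(C,[[620-.12*8,12.3-8,172],[612.7+.12*25,-47.8+25,160]]))
print(st['gripper_width'],st['force'])
E
```

```text
14 [array([326.3, 224.8]), array([326.3, 217.7])]
5 [array([326.3, 229.5]), array([326.2, 222.2])]
-5 [array([326.2, 235.2]), array([326.2, 227.6])]
-11 [array([326.2, 238.9]), array([326.2, 231.1])]
-15 [array([326.2, 241.5]), array([326.1, 233.5])]
[[327.6 226.2]
 [327.6 229.7]] [[327.5 170.4]
 [327.5 210.7]]
0.20121301083826337 [-0.3 -0.1 -0.6]
```

play_rows:
  increments:
    - [0, 0, -2, 0, 1]
    - [0, 0, 0, 0, 1]

```text
time_s: 16.5
ee_pos: [611.9, -47.5, 159.0]
ee_rot: [180.0, -0.0, 83.0]
force: [-0.4, -0.4, 2.3]
gripper_width: 0.3
```

Contact at a TCP height of about 160 mm. Pressing about 6 mm more.

play_rows:
  increments:
    - [0, 0, -2, 0, 1]
    - [0, 0, -2, 0, 1]
    - [0, 0, 0, 0, 1]

```text
time_s: 16.88
ee_pos: [611.9, -47.5, 155.0]
ee_rot: [180.0, -0.0, 83.0]
force: [-1.8, 0.3, 4.2]
gripper_width: 0.5
```

play_rows:
  increments:
    - [0, 0, -1.5, 0, 1]
    - [0, 0, -1, 0, 1]
    - [0, 0, 0, 0, 1]

```text
time_s: 17.25
ee_pos: [612.0, -47.5, 154.5]
ee_rot: [179.9, -0.0, 83.0]
force: [-3.0, 1.1, 13.1]
gripper_width: 0.4
```

play_rows:
  increments:
    - [0, 0, 17, 0, 1]
    - [0, 0, 30, 0, 1]
    - [-3.5, -30, 0, 0, 1]
    - [-3, -29.5, 0, 0, 1]
    - [0, 0, 0, 0, 1]
    - [0, 0, 0, 0, 1]

```text
time_s: 18.0
ee_pos: [605.3, -106.5, 199.0]
ee_rot: [-180.0, -0.0, 83.0]
force: [-0.1, 1.7, -0.4]
gripper_width: 0.3
```

```bash
python3 - <<'E'
from h import *
st=env.state();print(st['force'],st['ee_pos'])
im=env.grab_frame('wrist')[:,:,::-1]
cv2.imwrite('pics/w16.png',im)
E
```

```text
[-0.14915899  1.70010467 -0.41819523] [ 605.30920717 -106.45242057  198.9652843 ]
```

View pics/w16.png

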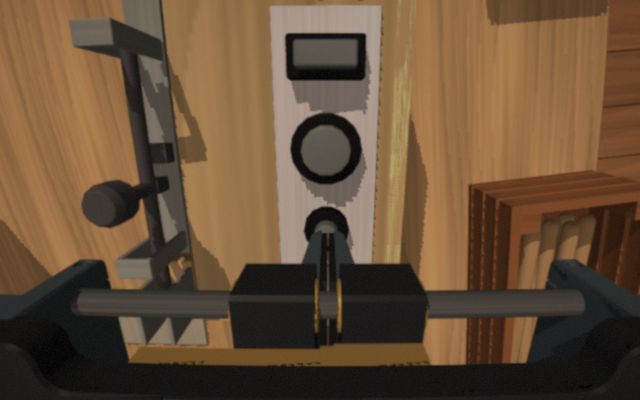

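play_rows:
  increments:
    - [0, -0.5, -18, 0, 1]
    - [0, 0, -18, 0, 1]
    - [0, 0, -3, 0, 1]
    - [0, 0, -3, 0, 1]
    - [0, 0, 0, 0, 1]

```text
time_s: 18.68
ee_pos: [605.6, -106.9, 158.1]
ee_rot: [179.9, -0.0, 83.0]
force: [-0.8, 1.5, 3.7]
gripper_width: 0.9
```

play_rows:
  increments:
    - [0, 0, -2, 0, 1]
    - [0, 0, -2, 0, 1]
    - [0, 0, -1, 0, 1]
    - [0, 0, 0, 0, 1]

```text
time_s: 19.18
ee_pos: [605.9, -107.2, 154.4]
ee_rot: [179.8, -0.0, 83.0]
force: [-2.8, 3.2, 11.3]
gripper_width: 0.4
```

Bottomed out at the same height as the large key. Retreating.

play_rows:
  increments:
    - [0, 0, 15, 0, 1]
    - [0, 0, 40, 0, 1]
    - [0, 0, 50, 0, 1]
    - [0, 0, 50, 0, 1]
    - [0, 20, 20, 0, 1]
    - [-30, 20, 0, 0, 1]
    - [-30, 0, 0, 0, 1]
    - [0, 0, 0, 0, 1]
    - [0, 0, 0, 0, 1]

```text
time_s: 20.3
ee_pos: [546.0, -68.0, 327.4]
ee_rot: [179.9, 0.0, 83.0]
force: [-0.1, -0.2, 0.0]
gripper_width: 0.4
```

```bash
python3 - <<'E'
from h import *
import pickle
np.set_printoptions(precision=1,suppress=True)
st=env.state();print(st['time_s'],st['force'],st['ee_pos'])
for n in('wrist','side','scene'):
    im=env.grab_frame(n)[:,:,::-1];cv2.imwrite(f'pics/{n}17.png',im)
C=cam('wrist',st)
print(proj(C,[[484.5,-58,215],[612.7,-47.8,172],[605.4,-107,172]]))
E
```

```text
20.3 [-0.1 -0.2  0. ] [546.  -68.  327.4]
[[263.  199.2]
 [385.  165.8]
 [382.4 217.8]]
```

View pics/wrist17.png

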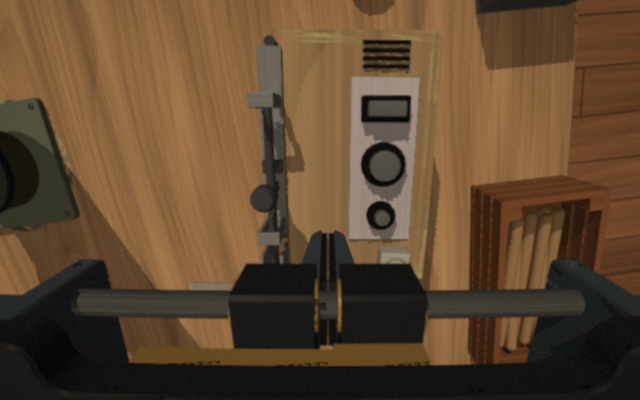

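View pics/scene17.png

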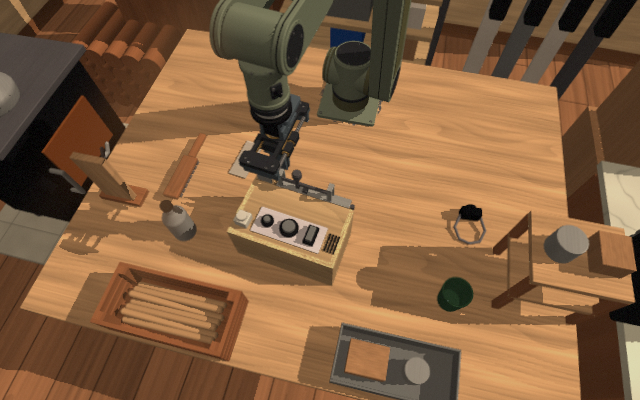

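View pics/side17.png

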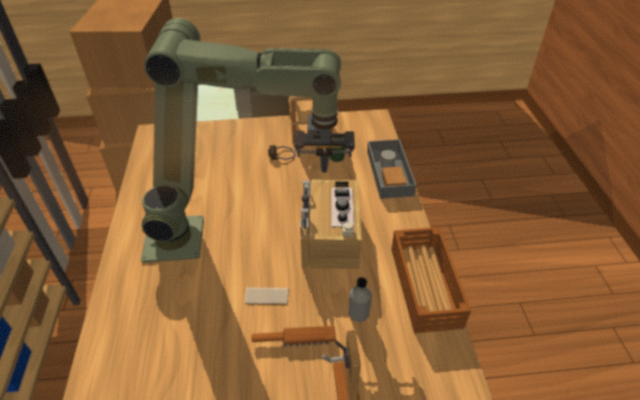

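```bash
python3 -c "
from workcell import env
print(env.job_done())"
```

```text
the job is handed in; nothing more can be done
None
```

The cubby is started and the job was handed in at about 20.3 s of the 43 s allowed; no verdict was reported. I gripped the bolt's knob and pushed the door shut with it, lifted the bolt about 12 mm, slid it about 45 mm and let it down. Then I pressed and released the large round key, and after it the small one.

**Bolt and door**
- The force of the door against its stop rose to 8.6 N, and the pictures show it shut.
- The tool height went from 193.2 mm before the lift back to 193.2 mm after it, so the bolt is down.
- The knob lies about 150–153 mm from the hinge line, depending on the height taken for it; 153 mm means fully home. In the last picture it is within 1–2 pixels of where it should be.

**Keys**
- Both round keys bottomed out at a tool height of about 154.5 mm, with 11–13 N, after first touching near 160 mm.
- In the last picture all three keys look up. The bar-shaped key was never touched.

**Bystanders**
- The bystanders seen in the last scene picture stand where they were at the start. The arm partly hides the scraper there, but the side view shows it in place.

**What disagreed**
- The first grip closed above the knob and slid off it, nudging the door a few millimetres towards shut. I went 15 mm lower and it held.
- The fingertips seem to end about 11 mm behind the stated tool point, not 14 mm ahead of it. Both that failed grip and the height at which the keys were first touched point to this, so I set the later heights by force.
- My measured knob top was about 215 mm, against 224 mm worked out from the text.

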